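# Pin the hand press lever to its fulcrum

### The arm

A 7-joint arm with a two-finger parallel gripper is mounted at the origin on the work surface. World frame = base frame: x ahead of the robot, y to its left, z up, the work surface at z = 0. Lengths are in m, angles in degrees, forces in N, time in s.
With the tool pointing down it reaches from about 0.425 to 0.975 m from the base axis. Payload 16.7 kg.
Tool frame: the origin (TCP) lies at the very end of the fingers, on their centre line; the grasp point (between the pads) lies 19 mm behind it; z points along the fingers, y is the direction in which the jaws open and shut (so a half turn about z gives the same grasp; the last joint's range is limited). The gripper opens to 85 mm and grips with 20 to 120 N. Pads are 22 mm wide; open, the fingers measure 114 mm over their backs; the gripper's body (76 mm by 85 mm) begins 54 mm behind the grasp point. The pads swing forward as they close: fully open they stand 13 mm farther back than shut.
Start: joints at [-81.675, 24.414, 4.234, 92.017, -1.954, 63.644, -3.845], TCP at [0.196, 0.646, 0.231] pointing down, gripper open.
Joint ranges: [-163.25, 163.25], [-28.42, 122.38], [-70.27, 78.77], [12.13, 141.07], [-58.53, 238.53], [9.26, 117.41], [-156.51, 156.51]. Speed limits (degrees/s): [108.29, 108.29, 136.94, 136.94, 172.46, 172.46, 172.46].

### API

Orientations are given as a 3x3 rotation matrix whose columns are the frame's x, y, z axes.
In Python, from cell import * gives the robot as it stands.
- The arm moves only by the tool carry_out, never from a script. Its argument "plan" is a list of rows, each a list of 7 numbers: the opening in per cent of the stroke, from 0 (shut) to 100 (fully open), then the shift along the tool's x, y, z in cm, then the turn, a rotation vector about the tool's x, y, z in degrees. A call has 1 to 8 rows; each row shifts and turns the commanded pose from where the row before left it, along the tool's axes as they then stand; what a row does not reach is not made up. A row lasts 1/8 s, in which the tool goes at most 62.5 mm and 10.7 degrees, less where a joint would pass 70% of its speed; a pose out of reach is approached as far as the arm can. A call with a gripper value outside its range is refused whole. The fingers move at their own pace and stop on an object; "force" is the grip in N (left out, the last holds). Time passes only in rows, so rows that do not move let the fingers close. It gives the time, the measured TCP pose, the force and the opening at its end, in the units of the state.
- get_state(): the state, without advancing time (a new reading comes with each control period).
- grab_frame(name): name is "side" or "top"; returns the picture (400x640x3 uint8, blue, green, red); there is no depth.
- get_calibration(name): a dict with "vertical_fov" (degrees; the focal length in pixels is half the picture's height over the tangent of half this angle, whatever the lens; pixels are square), "cx", "cy" (the principal point, pixels), "xyz" and "orientation" of the camera in the world. Camera axes: x right, y up, looking along -z (the intrinsics and any distortion apply to the point x, -y, -z); pixel columns grow to the right and rows downward; lengths in m; the calibration is good to about 2 mm. A picture is of the moment at which its call begins. get_calibration takes no time and is no camera call.
- close_job(): hands the job in, once; it reports no verdict.
The state is a dict: "time_s": time; "joint_pos": joint angles; "qd": joint speeds; "tau": joint torques, N m; "eef_pos": TCP position; "orientation": TCP orientation; "wrist_force": force on the tool from outside, world axes, zero at the start; "wrist_torque": the same for the moment, N m; "opening": finger opening in m.
Only numpy, scipy, OpenCV 4.12 (cv2) and the standard library are available. Lean on these libraries where they do the work, as an engineer would, in place of code of your own. Each camera call takes 0.05 s, during which the arm holds its last target. There are 200 camera calls.

### The job

The lever of the small hand press has come off its fulcrum for cleaning. Swing its forked end down over the fulcrum eye and, from the side that faces the robot, thread the flat-headed pin through fork and eye until its head sits fully home against the fork, then let go. The eye's hole is hidden once the fork is over it, so rock the lever and feel for it with the pin, never force the pin, and leave the other things on the bench where they are.

Things in the scene. Friction and masses are not known exactly. Their poses are not given: they have to be found in the camera images.
- press: Grey cast hand press bolted to the bench. Origin: centre of the underside of its base (200 x 110 x 14 mm). x runs along the lever from handle end (-x) to fork end (+x), z up, its -y side faces the robot. The lever turns on the ram pivot at x -30, z 145 mm. Column and ram guide: below z 121 (ram below 157), x -53 to 62, within 23 mm of the middle plane; die block 60 mm wide, up to z 34.
- eyebolt_seat (a point): Fixed point of the press under the fulcrum eye: top of the eyebolt's bracket, x 50, y 0, z 75 mm in the press frame, same axes. Above it stands a steel eyebolt: 12 mm rod, eye 36 mm across, 12 mm thick (y -6 to 6), bore 11 mm along y, not bevelled. Its height differs each time and is not measured: the hole's centre is 61 to 79 mm above this point (136 to 154 mm above the bench).
- lever (a joint): Angle of the lever about the ram pivot, rad: 0 level, positive = fork end up, handle down (stops at -0.2 and 0.6). Stiff: it stays where left; about 3 N up or down at the fork moves it. The eye's hole is met at an angle between -0.115 and 0.115; at 0.13 the fork's holes are surely above it, and over 0.16 the pin may pass over the eye. The black-gripped handle ends 202 mm from the pivot.
- fork_hole (a point): Centre of the mouth of the near cheek's hole, on its outer face (robot's side), 80 mm from the ram pivot; moves with the lever. x along the lever to the fork end, y into the hole (the way the pin goes), z up across the lever. Two cheeks, each 8 mm thick and 36 mm across, bore 11 mm; near one y 0 to 8, far one y 23 to 31 mm; the eye fits between with 1.5 mm of air either side.
- push_pad (a point): Centre of the top of the steel spacer between the lever's two side bars (8 mm thick, 24 mm high), flush with them: 26 mm along the lever, 31 mm across with the bars. 44 mm from the ram pivot, 36 mm short of the fork holes, 12 mm above the line through pivot and holes: a place to push the fork end down. Axes as fork_hole.
- pin: Loose plain steel pin, about 75 g, lying flat on the bench, nose pointing roughly away from the robot. Origin: on its axis at the shoulder between shank and head, 5 mm above the bench; x along the shank to the nose. Round shank 10 mm thick, 42 mm long, its last 2.5 mm tapering to a flat 8 mm nose. Flat head 34 mm long (x -34 to 0), 24 mm wide (y), 10 mm thick (z).
- pin_nose (a point): Centre of the pin's nose, 42 mm from the shoulder along the pin's x axis.
- punch_a: Standing steel punch, 20 mm in diameter, 48 mm tall; not needed. Origin: centre of its underside.
- punch_b: Standing steel punch, 16 mm in diameter, 48 mm tall; not needed. Origin: centre of its underside.
- hammer: Hammer with wooden handle, 240 mm long, lying on the bench behind the press; not needed.
- pliers: Pliers with blue grips, 155 mm long, lying on the bench; not needed.
- ring_clamp: Wooden ring clamp, 130 x 26 x 25 mm, lying on the bench; not needed.
- file: Flat file with a wooden handle, 225 mm long, lying on the bench behind the press; not needed.
- jar: Amber jar, 52 mm in diameter, 60 mm tall, standing on the bench; not needed.
- tub: White plastic tub, 90 mm across and 90 mm tall, standing on the bench; not needed.
Mind the look-alikes: they are no part of the job. Leave any red look-alike of the pin alone.

How it is judged (in metres and radians):
At the end, for the whole second after the job is handed in: The pin, put in from the robot's side, is through both fork cheeks and the eye: shoulder within 3.5 mm of the near cheek (4.5 mm of the hole centre), axis along the hole within 0.1 rad, nose out of the far cheek, lever within 0.14 rad of level, pin released and at rest (y of pin in the frame of fork_hole above -0.0035 m and distance between pin and fork_hole below 0.0045 m and angle between the x axis of pin and the y axis of fork_hole, either way round below 0.1 rad and y of pin_nose in the frame of fork_hole above 0.036 m and value of joint lever between -0.14 and 0.14 rad and linear speed of pin below 0.02 m/s and angular speed of pin below 0.3 rad/s); the robot touches nothing.
It fails at once if The pin is forced: more than 25 N between the pin and the press (lever and eyebolt included) (contact force between pin and press above 25 N).
It fails at once if Another thing on the bench is shifted by more than 25 mm (distance of any of punch_a, punch_b, hammer, pliers, ring_clamp, file, jar, tub from where it was at the start of the episode above 0.025 m).
It also fails if it takes over 72 s, if anything falls off the work surface, if the arm or the gripper's body presses on something with over 40 N, if the wrist force passes 120 N, or if a joint passes its speed limit or range.

## Working session

There is one attempt and no reset: what is moved stays moved. The work goes in short steps, Python scripts to look and compute and a tool call to move; the robot and the scene stay as the last step left them, time stands still between calls to the robot, and variables do not carry over. Pictures are saved under pics/ and viewed, about 8 in all and at most 12, crops included, and the job is handed in when it is done.

Besides the shell and the picture viewer there is one more tool, called after "Call:" as name(argument=value, ...), one argument or row to a line, values as JSON. carry_out: Moves the arm, as the interface text tells. Its arguments: {"type":"object","properties":{"plan":{"type":"array","items":{"type":"array","items":{"type":"number"}}},"force":{"type":"number"}},"required":["plan"]}

```bash
mkdir -p pics; ls; python3 - <<'E'
from cell import *
import cv2
for n in("side","top"):
    cv2.imwrite(f"pics/{n}0.png",grab_frame(n)); print(n,get_calibration(n))
s=get_state(); print(s)
E
```

```text
pics
side {'vertical_fov': 47.40619948161649, 'cx': 329.169865980387, 'cy': 195.46904133192825, 'xyz': array([ 0.98602434, -0.87070856,  0.74088797]), 'orientation': array([[ 0.90647393, -0.20915946,  0.36682057],
       [ 0.42152194,  0.49961961, -0.75676912],
       [-0.02498533,  0.8406144 ,  0.54105745]])}
top {'vertical_fov': 46.33786810963707, 'cx': 319.6494786737165, 'cy': 192.6202108482072, 'xyz': array([ 0.46671772, -0.00352016,  1.45818031]), 'orientation': array([[-0.00716757,  0.99611566, -0.08776226],
       [-0.99991727, -0.00807696, -0.01001125],
       [-0.01068121,  0.08768325,  0.99609114]])}
{'time_s': 0.1, 'joint_pos': array([-81.67544573,  24.44675596,   4.23224602,  92.04849701,
        -1.95453186,  63.64609463,  -3.84501212]), 'qd': array([ 0.02767155, -0.1208172 ,  0.11335785, -0.06302089,  0.03836038,
        0.03280569,  0.01553121]), 'tau': array([ 9.75965930e-03, -9.51527953e+01,  3.77228156e+00, -4.64404571e+01,
        1.96317880e-02,  6.59903701e-03, -4.60080196e-05]), 'eef_pos': array([0.19603332, 0.64550553, 0.23067362]), 'orientation': array([[-9.56846039e-01,  2.90595222e-01, -2.74192203e-04],
       [ 2.90595340e-01,  9.56845320e-01, -1.17567566e-03],
       [-7.92862032e-05, -1.20461958e-03, -9.99999271e-01]]), 'wrist_force': array([-0.52433628,  0.04172486,  0.40618461]), 'wrist_torque': array([ 0.05803157, -0.03093533, -0.0256192 ]), 'opening': 0.08517016968225409}
```

View pics/side0.png

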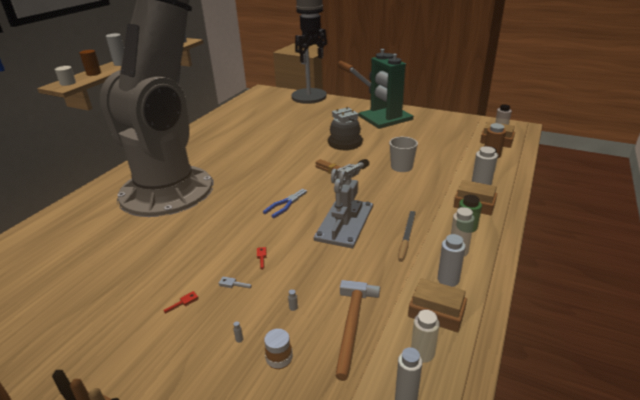

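View pics/top0.png

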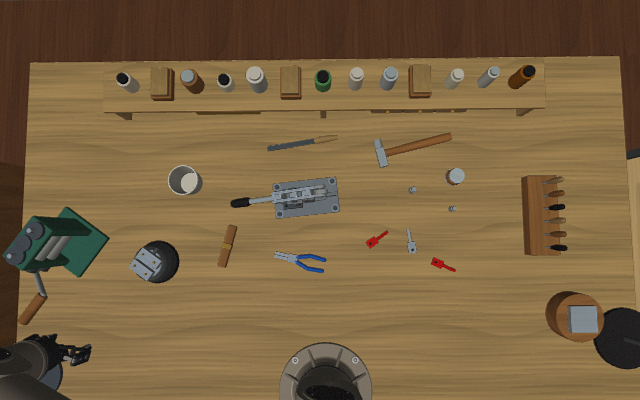

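The top view shows a grey pin at (411,240) with its nose up (away from the robot). Red look-alikes are at (377,239) and (443,265). The press base is centred at about (306,197), handle to the left. The punches are at (412,189) and (452,209). The grey one fits the pin; I'll confirm it in a crop.

```bash
cat > h.py <<'E'
import numpy as np, cv2
from cell import *
def cam(n):
    c=get_calibration(n); f=200/np.tan(np.radians(c["vertical_fov"]/2)); return c,f
def ray(n,u,v):
    c,f=cam(n); d=np.array([(u-c["cx"])/f,-(v-c["cy"])/f,-1.]); return c["xyz"],c["orientation"]@d
def onplane(n,u,v,z):
    o,d=ray(n,u,v); return o+d*(z-o[2])/d[2]
def proj(n,p):
    c,f=cam(n); q=c["orientation"].T@(np.asarray(p)-c["xyz"]); return np.array([c["cx"]-f*q[0]/q[2], c["cy"]+f*q[1]/q[2]])
def tri(a,b):
    # a,b: (name,u,v)
    (o1,d1),(o2,d2)=ray(*a),ray(*b); d1=d1/np.linalg.norm(d1); d2=d2/np.linalg.norm(d2)
    s=np.linalg.lstsq(np.c_[d1,-d2],o2-o1,rcond=None)[0]; p,q=o1+s[0]*d1,o2+s[1]*d2
    return (p+q)/2,np.linalg.norm(p-q)
def blob(im,x0,y0,x1,y1,smax=60,vmin=95):
    h=cv2.cvtColor(im[y0:y1,x0:x1],cv2.COLOR_BGR2HSV); m=((h[...,1]<smax)&(h[...,2]>vmin)).astype(np.uint8)
    n,l,st,_=cv2.connectedComponentsWithStats(m); k=1+st[1:,4].argmax(); y,x=np.nonzero(l==k); return np.c_[x+x0,y+y0]
E
python3 - <<'E'
from h import *
t=cv2.imread("pics/top0.png"); s=cv2.imread("pics/side0.png")
a=cv2.resize(t[165:235,225:355],(780,420),interpolation=cv2.INTER_CUBIC)
b=cv2.resize(s[145:245,300:400],(390,390),interpolation=cv2.INTER_CUBIC)  
cv2.imwrite("pics/c_press.png",np.vstack([a]))
c=cv2.resize(t[220:275,355:465],(660,330),interpolation=cv2.INTER_CUBIC)
c2=np.zeros((600,800,3),np.uint8); c2[:200,:400]=cv2.resize(c,(400,200)); c2[200:590,:390]=b
d=cv2.resize(s[240:315,155:260],(410,293),interpolation=cv2.INTER_CUBIC); c2[:293,390:]=d
d=cv2.resize(t[225:260,390:430],(320,280),interpolation=cv2.INTER_CUBIC); c2[300:580,420:740]=d
cv2.imwrite("pics/c_mix.png",c2)
p=blob(t,395,225,428,258); print(len(p),p.min(0),p.max(0))
m=p.mean(0); w=np.linalg.svd(p-m)[2][0]; w=w*(-1 if w[1]>0 else 1); q=(p-m)@w
print(m,w,q.min(),q.max())
for e in(q.min(),q.max()): print(onplane("top",*(m+w*e),0.008))
E
```

```text
121 [407 229] [416 253]
[410.60330579 243.03305785] [-0.20984333 -0.97773502] -9.689910350598328 14.476741837748198
[ 0.40736884 -0.27347284  0.008     ]
[ 0.47989279 -0.25962591  0.008     ]
```

View pics/c_press.png

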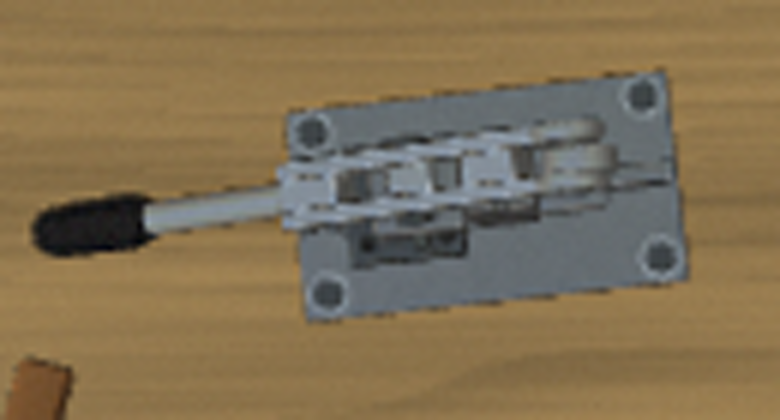

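View pics/c_mix.png

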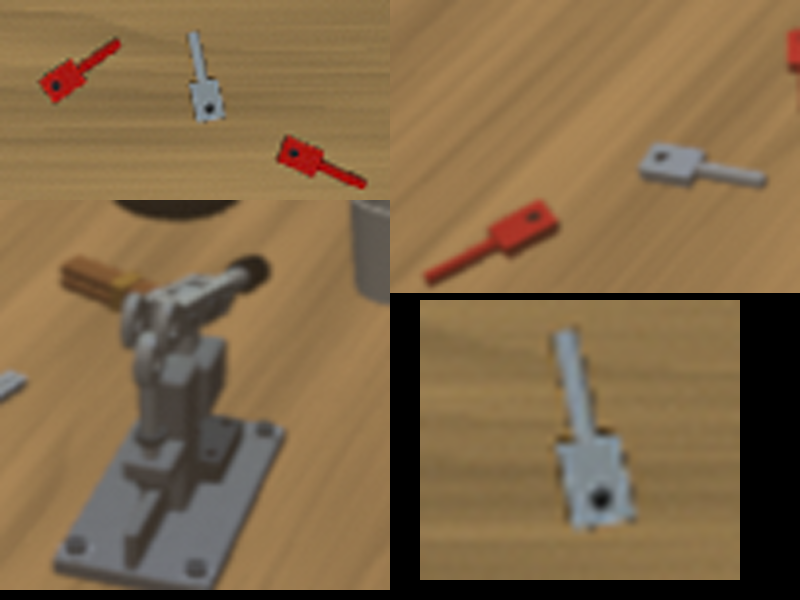

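The grey pin (head at about (412,248), nose at (408,229)) is the plain steel one; both look-alikes are red. The lever is off the eye with the fork up, and the press handle is to the robot's left. Next I fit the base edges and the pin.

```bash
cat > press.py <<'E'
from h import *
t=cv2.imread("pics/top0.png"); S=cv2.cvtColor(t,cv2.COLOR_BGR2HSV)[...,1].astype(float)
def cross(pr,lo):  # profile from outside(high S) to inside: first crossing of mid level
    th=(pr[:3].mean()+np.median(pr[-4:]))/2
    i=np.argmax(pr<th); return lo, i-(th-pr[i])/(pr[i-1]-pr[i])
def fit(kind):
    P=[]
    if kind=="far":
        for u in range(277,332): v0=176; b=183.7+(u-273.3)*(-6.7/62.2); v0=int(b)-6; _,k=cross(S[v0:v0+12,u],0); P.append((u,v0+k))
    if kind=="near":
        for u in range(281,336): b=218.3+(u-276.3)*(-6.6/63.2); v0=int(b)+6; _,k=cross(S[v0:v0-12:-1,u],0); P.append((u,v0-k))
    if kind=="left":
        for v in list(range(187,191))+list(range(205,216)): b=273.3+(v-183.7)*3/34.6; u0=int(b)-6; _,k=cross(S[v,u0:u0+12],0); P.append((u0+k,v))
    if kind=="right":
        for v in range(180,209): b=335.5+(v-177)*4/34.7; u0=int(b)+6; _,k=cross(S[v,u0:u0-12:-1],0); P.append((u0-k,v))
    return np.array(P)
L={}
for k,z in(("far",.014),("near",0.0),("left",.014),("right",.014)):
    W=np.array([onplane("top",u,v,z)[:2] for u,v in fit(k)])
    l=cv2.fitLine(W.astype(np.float32),cv2.DIST_HUBER,0,1e-4,1e-4).ravel(); d,p=l[:2],l[2:]
    r=(W-p)@[-d[1],d[0]]; L[k]=(p,d); print(k,p,"dir",np.degrees(np.arctan2(d[1],d[0])),"rms",r.std())
def ang(k,ref):
    d=L[k][1]; a=np.degrees(np.arctan2(d[1],d[0])); return (a-ref+90)%180-90+ref
a=[ang("far",-90),ang("near",-90)]; b=[ang("left",0),ang("right",0)]; print(a,b)
yaw=np.radians(np.mean(a)); ex=np.array([np.cos(yaw),np.sin(yaw)]); ey=np.array([-ex[1],ex[0]])
f,n,l,r=[L[k][0] for k in("far","near","left","right")]
print("width",(f-n)@ey,"length",(r-l)@ex)
c=ex*((l+r)@ex)/2+ey*((f+n)@ey)/2
print("press",c,"yaw",np.degrees(yaw)); 
R=np.c_[np.r_[ex,0],np.r_[ey,0],[0,0,1]]; o=np.r_[c,0]
np.savez("press.npz",o=o,R=R)
for nm,p in(("pivot",(-.03,0,.145)),("eye",(.05,0,.145)),("near mouth 0",(.05,-.0155,.145))): q=o+R@p; print(nm,q,proj("side",q),proj("top",q))
for th in(.2,.3,.4,.5,.6):
    q=o+R@np.array([-.03+.08*np.cos(th),0,.145+.08*np.sin(th)]); e=o+R@np.array([-.03-.202*np.cos(th),0,.145-.202*np.sin(th)]); print(th,"fork",proj("side",q),proj("top",q),"handle",proj("side",e),proj("top",e))
nz,hd=onplane("top",408.1,228.8,.007),onplane("top",412.9,252.9,.007); print("pin",nz,hd,np.linalg.norm(nz-hd),np.degrees(np.arctan2(*(nz-hd)[1::-1])))
E
python3 press.py
```

```text
far [0.63445437 0.05939594] dir -84.167915 rms 0.0005774258764818245
near [0.52601254 0.048297  ] dir -84.23049 rms 0.0003619617187648836
left [0.5600852  0.15276535] dir 5.748002 rms 0.0004512977213656145
right [ 0.5908276  -0.04457606] dir 6.0968385 rms 0.00043499367744378423
[np.float32(-84.167915), np.float32(-84.23049)] [np.float32(5.748001), np.float32(6.09684)]
width 0.109008305 length 0.19943804
press [0.5801597  0.05457246] yaw -84.1992
pivot [0.57712762 0.08441883 0.145     ] [347.02309444 171.90950844] [293.17601786 194.70173461]
eye [0.58521323 0.00482849 0.145     ] [337.46846124 187.2770083 ] [321.36107603 191.61932499]
near mouth 0 [0.5697926 0.0032619 0.145    ] [331.56805915 186.33012253] [321.95785683 197.06384993]
0.2 fork [337.57346807 181.47727209] [320.75228641 191.16941184] handle [366.56342553 152.12488816] [226.42105805 203.25256752]
0.3 fork [337.77781787 178.3839475 ] [320.01925481 190.99321216] handle [366.00440919 158.61695145] [229.49345398 203.4997875 ]
0.4 fork [338.08155976 175.20909453] [319.00288208 190.85288269] handle [365.2863119 165.1700548] [233.08199783 203.65725405]
0.5 fork [338.48155425 171.99038442] [317.70911218 190.750554  ] handle [364.4150213  171.74483214] [237.13619095 203.72723603]
0.6 fork [338.97328597 168.76639434] [316.14736515 190.68797998] handle [363.39659209 178.30267561] [241.60610441 203.71248077]
pin [ 0.48013213 -0.26145676  0.007     ] [ 0.40612335 -0.27443782  0.007     ] 0.07513858487244296 9.94841541627138
```

Base fit: 109×199.4 mm, so the press pose is good. The pin's length is right too. I shut the fingers and move above the push pad to push the fork down.

Call:
carry_out(
  plan=[
    [0, 0, 0, -2, 0, 0, -7.6],
    [0, 0, 0, -2, 0, 0, -7.6],
    [0, 0, 0, -2, 0, 0, -7.5],
    [0, -2.5, -4.9, 0, 0, 0, 0],
    [0, -2.5, -4.9, 0, 0, 0, 0],
    [0, -2.5, -4.9, 0, 0, 0, 0],
    [0, -2.5, -4.9, 0, 0, 0, 0],
    [0, -2.5, -4.9, 0, 0, 0, 0],
  ],
  force=40,
)

```text
time_s: 1.1
eef_pos: [0.346, 0.4129, 0.2911]
orientation: [[-0.995, -0.101, -0.0], [-0.101, 0.995, -0.0], [0.0, -0.0, -1.0]]
wrist_force: [1.3, -0.5, 0.4]
opening: -0.0
```

Call:
carry_out(
  plan=[
    [0, -2.5, -4.9, 0, 0, 0, 0],
    [0, -2.5, -4.9, 0, 0, 0, 0],
    [0, -2.5, -4.9, 0, 0, 0, 0],
    [0, -2.5, -4.9, 0, 0, 0, 0],
    [0, -2.5, -4.9, 0, 0, 0, 0],
    [0, -2.5, -4.9, 0, 0, 0, 0],
    [0, -2.5, -4.9, 0, 0, 0, 0],
    [0, 0, 0, 0, 0, 0, 0],
  ],
)

```text
time_s: 2.1
eef_pos: [0.5554, 0.0869, 0.2911]
orientation: [[-0.995, -0.095, 0.0], [-0.095, 0.995, -0.002], [0.0, -0.002, -1.0]]
wrist_force: [-0.5, 1.1, -0.4]
opening: -0.0002
```

```bash
cat >> h.py <<'E'
def go(p,yaw=None):
    "print shift to world p (m) in current tool axes (cm), turn of tool y to azimuth yaw (deg)"
    s=get_state(); R=s["orientation"]; y=np.degrees(np.arctan2(R[1,1],R[0,1]))
    print("t",s["time_s"],"eef",s["eef_pos"].round(4),"yaw",y.round(2),"tilt",R[:2,2].round(4),"F",s["wrist_force"].round(2),"open",round(s["opening"],4))
    print("shift cm",(R.T@(np.asarray(p)-s["eef_pos"])*100).round(2), "turn z",None if yaw is None else round(y-yaw,2))
E
python3 -c "
from h import *
d=np.load('press.npz');o,R=d['o'],d['R']
go(o+R@[.0085,0,.19],95.8)"
```

```text
t 2.1 eef [0.5554 0.0869 0.2911] yaw 95.46 tilt [ 0.0001 -0.0016] F [-0.53  1.1  -0.42] open -0.0002
shift cm [-2.16 -4.29 10.11] turn z -0.34
```

Call:
carry_out(
  plan=[
    [0, -2.2, -4.3, 2, 0, 0, -0.3],
    [0, 0, 0, 4, 0, 0, 0],
    [0, 0, 0, 0, 7.4, 0, 0],
    [0, 0, 0, 0, 0, 0, 0],
  ],
)

```text
time_s: 2.6
eef_pos: [0.5797, 0.0537, 0.2304]
orientation: [[-0.994, -0.11, 0.013], [-0.111, 0.985, -0.129], [0.002, -0.129, -0.992]]
wrist_force: [-0.0, 0.3, 0.9]
opening: 0.0001
```

```bash
python3 -c "
from h import *
d=np.load('press.npz');o,R=d['o'],d['R']
go(o+R@[.012,0,.1626],95.8);print(R.T@get_state()['orientation'])
cv2.imwrite('pics/s1.png',grab_frame('side'))"
```

```text
t 2.6 eef [0.5797 0.0537 0.2304] yaw 96.39 tilt [ 0.0127 -0.1288] F [-0.03  0.26  0.89] open 0.0001
shift cm [-0.06 -0.23  6.87] turn z 0.59
[[ 1.00396901e-02 -9.91535385e-01  1.29447992e-01]
 [-9.99948228e-01 -1.01696548e-02 -3.43011859e-04]
 [ 1.65654978e-03 -1.29437846e-01 -9.91586153e-01]]
```

Call:
carry_out(
  plan=[
    [0, 0, -0.2, 2.5, 0, 0, 0.5],
    [0, 0, 0, 2, 0, 0, 0],
    [0, 0, 0, 0.8, 0, 0, 0],
    [0, 0, 0, 0.5, 0, 0, 0],
    [0, 0, 0, 0.4, 0, 0, 0],
    [0, 0, 0, 0.4, 0, 0, 0],
    [0, 0, 0, 0.2, 0, 0, 0],
    [0, 0, 0, 0, 0, 0, 0],
  ],
)

```text
time_s: 3.65
eef_pos: [0.5818, 0.04, 0.1646]
orientation: [[-0.995, -0.097, 0.015], [-0.098, 0.987, -0.128], [-0.002, -0.129, -0.992]]
wrist_force: [0.8, -1.2, 3.7]
opening: 0.0002
```

```bash
python3 -c "
from h import *
d=np.load('press.npz');o,R=d['o'],d['R']
go(o+R@[.012,0,.1626],95.8)"
```

```text
t 3.65 eef [0.5818 0.04   0.1646] yaw 95.59 tilt [ 0.0145 -0.1278] F [ 0.81 -1.2   3.71] open 0.0002
shift cm [0.02 0.29 0.16] turn z -0.21
```

Call:
carry_out(
  plan=[
    [0, 0, 0, 0.1, 0, 0, 0],
    [0, 0, 0, 0.06, 0, 0, 0],
    [0, 0, 0, 0, 0, 0, 0],
  ],
)

```text
time_s: 4.03
eef_pos: [0.5817, 0.0397, 0.1627]
orientation: [[-0.995, -0.097, 0.014], [-0.098, 0.987, -0.128], [-0.002, -0.129, -0.992]]
wrist_force: [2.2, -1.5, 4.7]
opening: -0.0
```

```bash
python3 -c "
from h import *
d=np.load('press.npz');o,R=d['o'],d['R']
go(o+R@[.012,0,.1626],95.8)
t=grab_frame('side');cv2.imwrite('pics/s2.png',cv2.resize(t[130:230,280:400],(780,650)[:2] if 0 else (720,600),interpolation=cv2.INTER_CUBIC))"
```

```text
t 4.025 eef [0.5817 0.0397 0.1627] yaw 95.59 tilt [ 0.0141 -0.1281] F [ 2.25 -1.45  4.72] open -0.0
shift cm [ 0.    0.29 -0.03] turn z -0.21
```

View pics/s2.png

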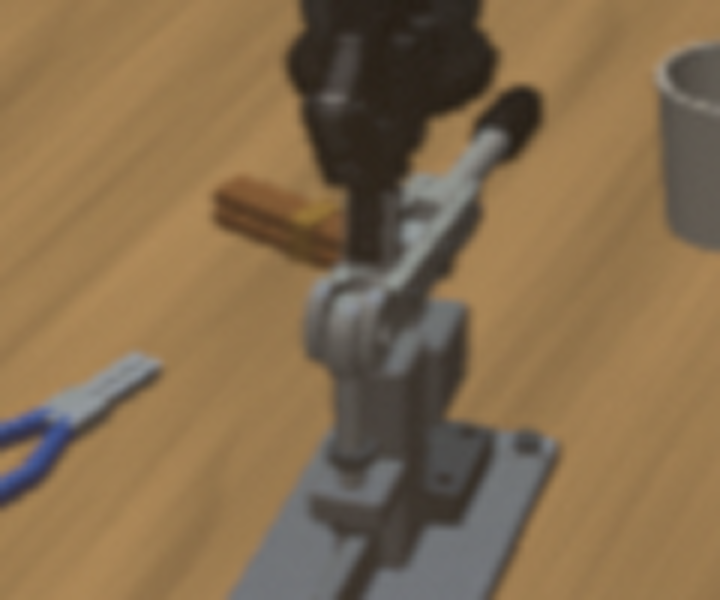

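The fork is down over the eye (fork at about (335,183) full-frame), with the finger on the pad at about 5 N, so the lever is near 0.123. I lift off and go to the pin.

Call:
carry_out(
  plan=[
    [0, 0, 0, -2, 0, 0, 0],
    [0, 0, 0, -4, 0, 0, 0],
    [60, 0, 0, 0, -7.4, 0, 0],
    [60, 3, -5, 0, 0, 0, -0.8],
    [60, 3, -5, 0, 0, 0, -0.8],
    [60, 3, -5, 0, 0, 0, -0.8],
    [60, 3, -5, 0, 0, 0, -0.8],
    [60, 3, -5, 0, 0, 0, -0.8],
  ],
)

```text
time_s: 5.08
eef_pos: [0.4621, -0.2203, 0.2218]
orientation: [[-0.986, -0.168, 0.001], [-0.168, 0.986, 0.001], [-0.001, 0.001, -1.0]]
wrist_force: [0.5, 0.3, -0.4]
opening: 0.0512
```

```bash
python3 -c "
from h import *
go([.4209,-.2718,.1],100.2)"
```

```text
t 5.075 eef [ 0.4621 -0.2203  0.2218] yaw 99.67 tilt [0.0009 0.0009] F [ 0.5   0.32 -0.41] open 0.0512
shift cm [ 4.94 -4.4  12.17] turn z -0.53
```

Call:
carry_out(
  plan=[
    [60, 2.5, -2.2, 1, 0, 0, -0.5],
    [60, 2.4, -2.2, 3, 0, 0, 0],
    [60, 0, 0, 4, 0, 0, 0],
    [60, 0, 0, 4.2, 0, 0, 0],
    [60, 0, 0, 0, 0, 0, 0],
  ],
)

```text
time_s: 5.7
eef_pos: [0.4207, -0.2701, 0.0977]
orientation: [[-0.985, -0.175, -0.004], [-0.175, 0.985, 0.002], [0.004, 0.003, -1.0]]
wrist_force: [0.4, -0.7, 1.1]
opening: 0.0517
```

```bash
python3 -c "
from h import *
go([.4209,-.2718,.001],100.2)
t=grab_frame('side');cv2.imwrite('pics/s3.png',cv2.resize(t[215:315,170:290],(720,600),interpolation=cv2.INTER_CUBIC))"
```

```text
t 5.7 eef [ 0.4207 -0.2701  0.0977] yaw 100.1 tilt [-0.0043  0.0019] F [ 0.42 -0.66  1.13] open 0.0517
shift cm [-0.03 -0.2   9.67] turn z -0.1
```

View pics/s3.png

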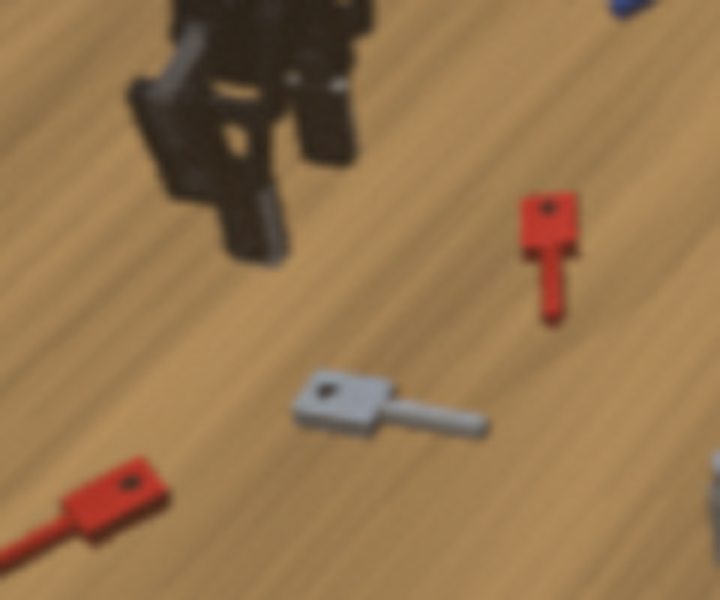

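The grey pin lies undisturbed at full-frame (228,281) and the gripper is above it. Cross-check with the side camera:

```bash
python3 -c "
from h import *
print(onplane('side',227.5,281.2,.01),onplane('side',250.5,286.2,.006),onplane('side',221,279.7,.01))"
```

```text
[ 0.42784099 -0.27153845  0.01      ] [ 0.48330466 -0.26074459  0.006     ] [ 0.41089698 -0.27345209  0.01      ]
```

Call:
carry_out(
  plan=[
    [60, -0.2, -0.2, 4, 0, 0, -0.3],
    [60, 0, 0, 4, 0, 0, 0],
    [60, 0, 0, 1.2, 0, 0, 0],
    [60, 0, 0, 0, 0, 0, 0],
  ],
)

```text
time_s: 6.25
eef_pos: [0.4255, -0.2729, 0.0088]
orientation: [[-0.984, -0.181, 0.002], [-0.181, 0.984, 0.0], [-0.001, -0.0, -1.0]]
wrist_force: [-0.9, -0.3, 1.1]
opening: 0.0509
```

```bash
python3 -c "
from h import *
go([.423,-.2718,.001],100.5)"
```

```text
t 6.25 eef [ 0.4255 -0.2729  0.0088] yaw 100.41 tilt [0.0015 0.0001] F [-0.92 -0.29  1.12] open 0.0509
shift cm [0.23 0.16 0.78] turn z -0.09
```

Call:
carry_out(
  plan=[
    [60, 0.2, 0.1, 0.7, 0, 0, 0],
    [60, 0, 0, 0, 0, 0, 0],
    [60, 0, 0, 0, 0, 0, 0],
  ],
)

```text
time_s: 6.62
eef_pos: [0.4232, -0.2721, 0.0014]
orientation: [[-0.984, -0.181, 0.002], [-0.181, 0.984, -0.0], [-0.002, -0.0, -1.0]]
wrist_force: [0.5, -0.1, -0.4]
opening: 0.0514
```

```bash
python3 -c "
from h import *
go([.423,-.2718,.001],100.5)"
```

```text
t 6.625 eef [ 0.4232 -0.2721  0.0014] yaw 100.41 tilt [ 0.0019 -0.0001] F [ 0.51 -0.14 -0.39] open 0.0514
shift cm [0.02 0.04 0.04] turn z -0.09
```

Call:
carry_out(
  plan=[
    [20, 0, 0, 0, 0, 0, 0],
    [20, 0, 0, 0, 0, 0, 0],
    [15, 0, 0, 0, 0, 0, 0],
    [15, 0, 0, 0, 0, 0, 0],
  ],
  force=60,
)

```text
time_s: 7.12
eef_pos: [0.423, -0.2721, 0.0013]
orientation: [[-0.984, -0.181, 0.001], [-0.181, 0.984, 0.0], [-0.002, -0.0, -1.0]]
wrist_force: [-2.6, 2.0, 11.1]
opening: 0.022
```

```bash
python3 -c "
from h import *
go([.423,-.2718,.001],100.5)"
```

```text
t 7.125 eef [ 0.423  -0.2721  0.0013] yaw 100.4 tilt [0.0015 0.0003] F [-2.61  2.05 11.06] open 0.022
shift cm [-0.    0.03  0.03] turn z -0.1
```

Call:
carry_out(
  plan=[
    [0, 0, 0, 0, 0, 0, 0],
    [0, 0, 0, -0.5, 0, 0, 0],
    [0, 0, 0, -1.5, 0, 0, 0],
    [0, 0, 0, -4, 0, 0, 0],
    [0, 0, 0, -4, 0, 0, 0],
    [0, 0, 0, 0, 0, 0, 0],
  ],
)

```text
time_s: 7.88
eef_pos: [0.4242, -0.2728, 0.1041]
orientation: [[-0.984, -0.181, 0.006], [-0.181, 0.984, -0.001], [-0.006, -0.002, -1.0]]
wrist_force: [-0.3, -0.9, -0.3]
opening: 0.022
```

```bash
python3 -c "
from h import *
go([.423,-.2718,.101],100.5)
t=grab_frame('side');t2=grab_frame('top');o=np.zeros((600,800,3),np.uint8)
o[:600,:480]=cv2.resize(t[185:285,185:265],(480,600),interpolation=cv2.INTER_CUBIC);o[:480,480:]=cv2.resize(t2[215:265,390:423],(320,480),interpolation=cv2.INTER_CUBIC);cv2.imwrite('pics/s4.png',o)
cv2.imwrite('pics/s4f.png',t);cv2.imwrite('pics/t4f.png',t2)"
```

```text
t 7.875 eef [ 0.4242 -0.2728  0.1041] yaw 100.41 tilt [ 0.0059 -0.0012] F [-0.35 -0.92 -0.26] open 0.022
shift cm [0.11 0.12 0.31] turn z -0.09
```

View pics/s4.png

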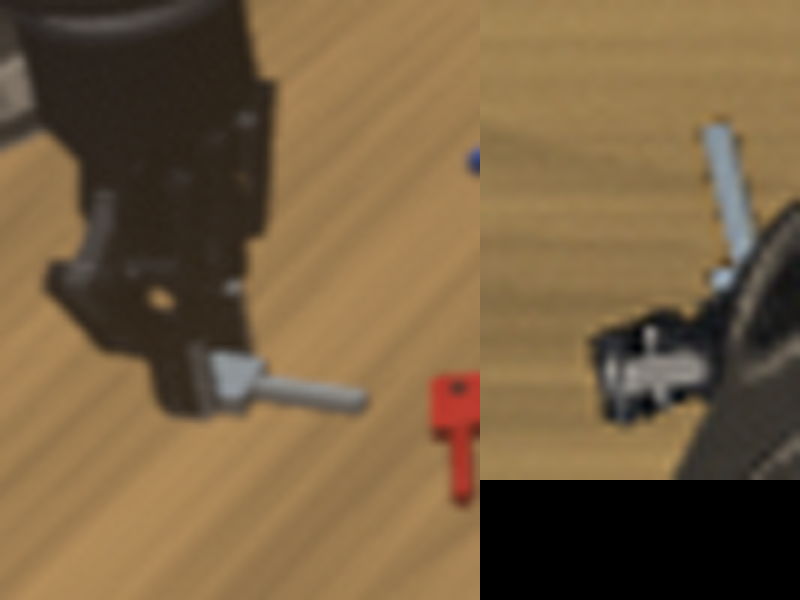

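```bash
python3 -c "
from h import *
print(tri(('side',245.3,251.5),('top',414.4,228.3)))
print(proj('side',[.4842,-.2618,.1078]),proj('top',[.4842,-.2618,.1078]))
d=np.load('press.npz');o,R=d['o'],d['R']
th=.123
m=o+R@[-.03+.08*np.cos(th),-.0155,.145+.08*np.sin(th)]
print('mouth',m)
ax=R[:,1]
# TCP so nose 30 mm before mouth; nose 61 mm ahead of TCP, pin axis 3.7 mm above TCP
go(m-ax*(.061+.03)-[0,0,.0037],95.8)"
```

```text
(array([ 0.48196163, -0.26056281,  0.10799948]), np.float64(0.00358308107058698))
[245.01762757 252.21454522] [414.4191767  227.01017346]
mouth [0.56973151 0.00386321 0.15481521]
t 7.975 eef [ 0.4231 -0.2718  0.1015] yaw 100.44 tilt [0.0023 0.0001] F [-0.7  -0.33 -1.17] open 0.022
shift cm [-10.36  25.19  -4.94] turn z 4.64
```

Call:
carry_out(
  plan=[
    [0, 0, 0, -2.5, 0, 0, 2.3],
    [0, 0, 0, -2.5, 0, 0, 2.3],
    [0, -1.4, 4.3, 0, 0, 0, 0],
    [0, -1.4, 4.3, 0, 0, 0, 0],
    [0, -1.4, 4.3, 0, 0, 0, 0],
    [0, -1.4, 4.3, 0, 0, 0, 0],
    [0, -1.4, 4.3, 0, 0, 0, 0],
    [0, -1.3, 4.3, 0, 0, 0, 0],
  ],
)

```text
time_s: 8.98
eef_pos: [0.4788, -0.0056, 0.1503]
orientation: [[-0.995, -0.101, -0.0], [-0.101, 0.995, -0.0], [0.0, -0.0, -1.0]]
wrist_force: [0.9, -1.0, 0.3]
opening: 0.0219
```

Call:
carry_out(
  plan=[
    [0, 0, 0, 0, 0, 0, 0],
    [0, 0, 0, 0, 0, 0, 0],
    [0, 0, 0, 0, 0, 0, 0],
  ],
)

```text
time_s: 9.35
eef_pos: [0.4788, -0.0082, 0.1507]
orientation: [[-0.995, -0.099, 0.0], [-0.099, 0.995, -0.0], [-0.0, -0.0, -1.0]]
wrist_force: [-0.7, -0.5, -0.3]
opening: 0.0221
```

```bash
python3 -c "
from h import *
go([.4792,-.0053,.1511],95.8)
t=grab_frame('side');t2=grab_frame('top');o=np.zeros((600,800,3),np.uint8)
o[:600,:480]=cv2.resize(t[145:220,290:350],(480,600),interpolation=cv2.INTER_CUBIC);o[:480,480:]=cv2.resize(t2[170:230,300:340],(320,480),interpolation=cv2.INTER_CUBIC);cv2.imwrite('pics/s5.png',o)
s=get_state();d=np.load('press.npz');o,R=d['o'],d['R'];n=s['eef_pos']+[0,0,.0037]+R[:,1]*.061
print(n,proj('side',n),proj('top',n));th=.123
m=o+R@[-.03+.08*np.cos(th),-.0155,.145+.08*np.sin(th)];print(proj('side',m),proj('top',m))"
```

```text
t 9.35 eef [ 0.4788 -0.0082  0.1507] yaw 95.71 tilt [ 0.0005 -0.0003] F [-0.72 -0.53 -0.28] open 0.0221
shift cm [-0.07  0.28 -0.04] turn z -0.09
[ 0.53964501 -0.00179601  0.15453909] [319.68113572 181.62652916] [323.83152453 207.54576319]
[331.5593224  182.84365961] [321.72287706 196.81292665]
```

View pics/s5.png

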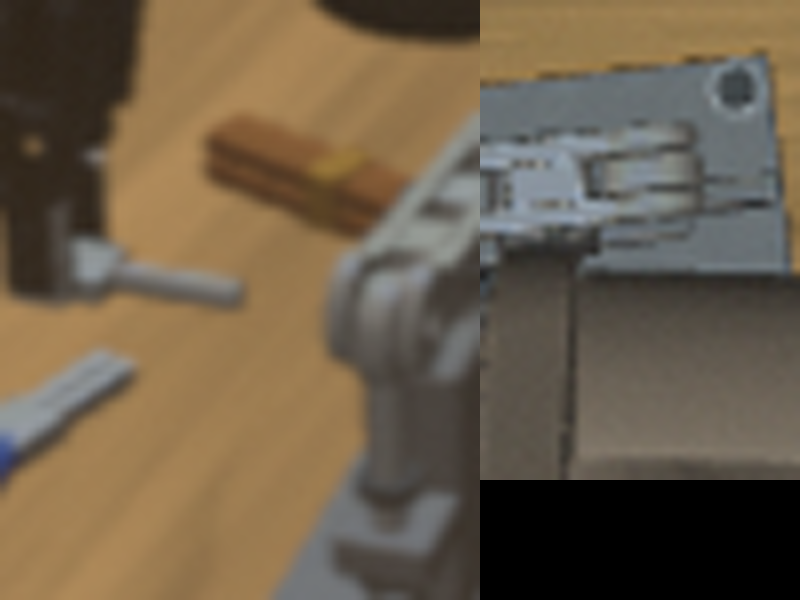

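The side picture shows the nose at (319.6,181.5), matching its projection (319.7,181.6). The near cheek rim is at about (331,183), also as predicted. I correct sideways and advance.

Call:
carry_out(
  plan=[
    [0, -0.5, 0.25, 0, 0, 0, 0],
    [0, -0.8, 0, 0, 0, 0, 0],
    [0, -0.8, 0, 0, 0, 0, 0],
    [0, -0.5, 0, 0, 0, 0, 0],
    [0, 0, 0, 0, 0, 0, 0],
    [0, 0, 0, 0, 0, 0, 0],
  ],
)

```text
time_s: 10.2
eef_pos: [0.5046, -0.002, 0.1509]
orientation: [[-0.995, -0.101, 0.001], [-0.101, 0.995, -0.0], [-0.001, -0.0, -1.0]]
wrist_force: [0.6, -0.5, -1.6]
opening: 0.0219
```

```bash
cat > w.py <<'E'
from h import *
import sys
th=float(sys.argv[1]) if len(sys.argv)>1 else .123
d=np.load('press.npz');o,R=d['o'],d['R']; s=get_state()
n=s['eef_pos']+[0,0,.0037]+R[:,1]*.061; q=(R.T@(n-o))*1e3
print("t",s["time_s"],"nose in press mm",q.round(2),"hole x,z",(-30+80*np.cos(th)).round(2),(145+80*np.sin(th)).round(2),"mouth y -15.5; F press",(R.T@s["wrist_force"]).round(2),"M",(R.T@s["wrist_torque"]).round(2),"open",round(s["opening"],4))
Rt=R.T@s["orientation"]; print("tool x in press",Rt[:,0].round(4),"z",Rt[:,2].round(4))
E
python3 w.py
```

```text
t 10.2 nose in press mm [ 48.61 -19.88 154.56] hole x,z 49.4 154.82 mouth y -15.5; F press [ 0.6   0.51 -1.56] M [-0.02 -0.01 -0.05] open 0.0219
tool x in press [ 1.e-04 -1.e+00 -8.e-04] z [ 1.e-04  8.e-04 -1.e+00]
```

Call:
carry_out(
  plan=[
    [0, -0.2, -0.08, -0.02, 0, 0, 0],
    [0, -0.2, 0, 0, 0, 0, 0],
    [0, -0.15, 0, 0, 0, 0, 0],
    [0, -0.1, 0, 0, 0, 0, 0],
    [0, 0, 0, 0, 0, 0, 0],
  ],
)

```text
time_s: 10.82
eef_pos: [0.5114, -0.002, 0.1511]
orientation: [[-0.995, -0.101, 0.001], [-0.101, 0.995, 0.0], [-0.001, -0.0, -1.0]]
wrist_force: [1.2, -0.5, -0.7]
opening: 0.022
```

```bash
python3 w.py
```

```text
t 10.825 nose in press mm [ 49.34 -13.12 154.84] hole x,z 49.4 154.82 mouth y -15.5; F press [ 0.62  1.12 -0.65] M [-0.03 -0.01 -0.03] open 0.022
tool x in press [ 2.e-04 -1.e+00 -1.e-03] z [ 1.e-04  1.e-03 -1.e+00]
```

Call:
carry_out(
  plan=[
    [0, -0.1, 0, 0, 0, 0, 0],
    [0, -0.1, 0, 0, 0, 0, 0],
    [0, -0.1, 0, 0, 0, 0, 0],
    [0, 0, 0, 0, 0, 0, 0],
  ],
)

```text
time_s: 11.32
eef_pos: [0.5144, -0.0017, 0.1512]
orientation: [[-0.995, -0.101, 0.001], [-0.101, 0.995, 0.0], [-0.001, -0.0, -1.0]]
wrist_force: [-0.7, -0.5, -0.8]
opening: 0.0219
```

```bash
python3 w.py
```

```text
t 11.325 nose in press mm [ 49.36 -10.09 154.86] hole x,z 49.4 154.82 mouth y -15.5; F press [ 0.46 -0.73 -0.85] M [-0.03  0.05  0.03] open 0.0219
tool x in press [ 2.0e-04 -1.0e+00 -1.1e-03] z [ 1.0e-04  1.1e-03 -1.0e+00]
```

Call:
carry_out(
  plan=[
    [0, -0.1, 0, 0, 0, 0, 0],
    [0, -0.1, 0, 0, 0, 0, 0],
    [0, -0.1, 0, 0, 0, 0, 0],
    [0, 0, 0, 0, 0, 0, 0],
  ],
)

```text
time_s: 11.82
eef_pos: [0.5174, -0.0014, 0.1512]
orientation: [[-0.995, -0.101, 0.001], [-0.101, 0.995, 0.0], [-0.001, -0.0, -1.0]]
wrist_force: [-0.6, 0.1, -0.0]
opening: 0.0222
```

```bash
python3 w.py
```

```text
t 11.825 nose in press mm [ 49.3   -7.11 154.86] hole x,z 49.4 154.82 mouth y -15.5; F press [-0.12 -0.57 -0.  ] M [-0.03  0.02 -0.01] open 0.0222
tool x in press [ 3.0e-04 -1.0e+00 -1.1e-03] z [ 0.      0.0011 -1.    ]
```

Call:
carry_out(
  plan=[
    [0, -0.1, 0, 0, 0, 0, 0],
    [0, -0.05, 0, 0, 0, 0, 0],
    [0, -0.05, 0, 0, 0, 0, 0],
    [0, 0, 0, 0, 0, 0, 0],
  ],
)

```text
time_s: 12.32
eef_pos: [0.5193, -0.0012, 0.1512]
orientation: [[-0.995, -0.101, 0.001], [-0.101, 0.995, 0.0], [-0.001, -0.0, -1.0]]
wrist_force: [0.2, -0.3, -0.1]
opening: 0.0219
```

```bash
python3 w.py
```

```text
t 12.325 nose in press mm [ 49.35  -5.19 154.86] hole x,z 49.4 154.82 mouth y -15.5; F press [ 0.32  0.15 -0.1 ] M [0.01 0.03 0.01] open 0.0219
tool x in press [ 2.e-04 -1.e+00 -1.e-03] z [ 0.     0.001 -1.   ]
```

Call:
carry_out(
  plan=[
    [0, -0.06, 0, 0, 0, 0, 0],
    [0, -0.06, 0, 0, 0, 0, 0],
    [0, 0, 0, 0, 0, 0, 0],
  ],
)

```text
time_s: 12.7
eef_pos: [0.5196, -0.0012, 0.1508]
orientation: [[-0.995, -0.101, -0.001], [-0.101, 0.995, 0.0], [0.001, 0.0, -1.0]]
wrist_force: [-5.7, -0.2, 1.3]
opening: 0.0218
```

```bash
python3 w.py
```

```text
t 12.7 nose in press mm [ 49.32  -4.91 154.52] hole x,z 49.4 154.82 mouth y -15.5; F press [-0.37 -5.7   1.27] M [-1.23  0.03  0.02] open 0.0218
tool x in press [ 1.e-04 -1.e+00  9.e-04] z [-1.e-04 -9.e-04 -1.e+00]
```

The pin is in the near cheek and rests on the eye face (5.7 N). I now rock the lever down with light pressure.

Call:
carry_out(
  plan=[
    [0, 0, -0.01, 0.07, 0, 0, 0],
    [0, 0, 0, 0.07, 0, 0, 0],
    [0, 0, -0.01, 0.07, 0, 0, 0],
    [0, 0, 0, 0, 0, 0, 0],
  ],
)

```text
time_s: 13.2
eef_pos: [0.5197, -0.0013, 0.1489]
orientation: [[-0.995, -0.101, -0.001], [-0.101, 0.995, 0.0], [0.001, 0.0, -1.0]]
wrist_force: [-7.2, -0.7, 5.1]
opening: 0.0222
```

```bash
python3 w.py
```

```text
t 13.2 nose in press mm [ 49.52  -4.81 152.61] hole x,z 49.4 154.82 mouth y -15.5; F press [-0.04 -7.19  5.11] M [-1.4   0.19  0.1 ] open 0.0222
tool x in press [ 1.e-04 -1.e+00  6.e-04] z [-2.e-04 -6.e-04 -1.e+00]
```

Call:
carry_out(
  plan=[
    [0, 0, -0.01, 0.07, 0, 0, 0],
    [0, 0, 0, 0.07, 0, 0, 0],
    [0, 0, 0, 0.07, 0, 0, 0],
    [0, 0, 0, 0, 0, 0, 0],
  ],
)

```text
time_s: 13.7
eef_pos: [0.5199, -0.0015, 0.1469]
orientation: [[-0.995, -0.101, -0.0], [-0.101, 0.995, 0.0], [0.0, 0.0, -1.0]]
wrist_force: [-5.6, -1.2, 4.3]
opening: 0.0221
```

```bash
python3 w.py
```

```text
t 13.7 nose in press mm [ 49.73  -4.62 150.59] hole x,z 49.4 154.82 mouth y -15.5; F press [ 0.63 -5.7   4.29] M [-1.15 -0.01 -0.03] open 0.0221
tool x in press [-0.e+00 -1.e+00  2.e-04] z [-1.e-04 -2.e-04 -1.e+00]
```

Call:
carry_out(
  plan=[
    [0, -0.02, 0, 0.07, 0, 0, 0],
    [0, 0, 0, 0.07, 0, 0, 0],
    [0, 0, 0, 0.07, 0, 0, 0],
    [0, 0, 0, 0, 0, 0, 0],
  ],
)

```text
time_s: 14.2
eef_pos: [0.521, -0.0015, 0.1449]
orientation: [[-0.995, -0.101, 0.001], [-0.101, 0.995, -0.0], [-0.001, -0.0, -1.0]]
wrist_force: [-1.2, -1.3, 1.5]
opening: 0.0222
```

```bash
python3 w.py
```

```text
t 14.2 nose in press mm [ 49.82  -3.57 148.62] hole x,z 49.4 154.82 mouth y -15.5; F press [ 1.18 -1.34  1.5 ] M [-0.07 -0.3  -0.08] open 0.0222
tool x in press [-0.     -1.     -0.0014] z [ 2.0e-04  1.4e-03 -1.0e+00]
```

The pin advanced 1 mm and the axial force dropped, so it has found the hole. I push on gently.

Call:
carry_out(
  plan=[
    [0, -0.07, 0, 0, 0, 0, 0],
    [0, -0.07, 0, 0, 0, 0, 0],
    [0, 0, 0, 0, 0, 0, 0],
  ],
)

```text
time_s: 14.58
eef_pos: [0.5223, -0.0012, 0.1449]
orientation: [[-0.995, -0.101, 0.001], [-0.101, 0.995, 0.0], [-0.001, -0.0, -1.0]]
wrist_force: [0.4, -0.7, 1.8]
opening: 0.0215
```

```bash
python3 w.py
```

```text
t 14.575 nose in press mm [ 49.68  -2.21 148.62] hole x,z 49.4 154.82 mouth y -15.5; F press [0.77 0.36 1.83] M [-0.1  -0.37 -0.14] open 0.0215
tool x in press [ 2.0e-04 -1.0e+00 -1.3e-03] z [ 1.0e-04  1.3e-03 -1.0e+00]
```

Call:
carry_out(
  plan=[
    [0, -0.07, 0, 0, 0, 0, 0],
    [0, -0.07, 0, 0, 0, 0, 0],
    [0, -0.07, 0, 0, 0, 0, 0],
    [0, 0, 0, 0, 0, 0, 0],
  ],
)

```text
time_s: 15.08
eef_pos: [0.5243, -0.001, 0.1449]
orientation: [[-0.995, -0.101, 0.001], [-0.101, 0.995, 0.0], [-0.001, -0.0, -1.0]]
wrist_force: [-0.2, -2.1, 1.3]
opening: 0.022
```

```bash
python3 w.py
```

```text
t 15.075 nose in press mm [ 49.63  -0.15 148.59] hole x,z 49.4 154.82 mouth y -15.5; F press [ 2.08 -0.41  1.26] M [-0.11 -0.32 -0.13] open 0.022
tool x in press [ 2.0e-04 -1.0e+00 -1.2e-03] z [ 1.0e-04  1.2e-03 -1.0e+00]
```

Call:
carry_out(
  plan=[
    [0, -0.08, -0.03, 0, 0, 0, 0],
    [0, -0.08, 0, 0, 0, 0, 0],
    [0, -0.08, 0, 0, 0, 0, 0],
    [0, -0.08, 0, 0, 0, 0, 0],
    [0, 0, 0, 0, 0, 0, 0],
  ],
)

```text
time_s: 15.7
eef_pos: [0.5276, -0.0009, 0.1449]
orientation: [[-0.995, -0.101, 0.001], [-0.101, 0.995, 0.0], [-0.001, -0.0, -1.0]]
wrist_force: [-0.7, 0.5, 1.3]
opening: 0.0223
```

```bash
python3 w.py
```

```text
t 15.7 nose in press mm [ 49.87   3.11 148.6 ] hole x,z 49.4 154.82 mouth y -15.5; F press [-0.58 -0.6   1.32] M [-0.02 -0.04  0.02] open 0.0223
tool x in press [ 2.0e-04 -1.0e+00 -1.3e-03] z [ 0.      0.0013 -1.    ]
```

Forces are near zero. On through the eye toward the far cheek.

Call:
carry_out(
  plan=[
    [0, -0.1, 0, 0, 0, 0, 0],
    [0, -0.1, 0, 0, 0, 0, 0],
    [0, -0.1, 0, 0, 0, 0, 0],
    [0, -0.1, 0, 0, 0, 0, 0],
    [0, 0, 0, 0, 0, 0, 0],
  ],
)

```text
time_s: 16.32
eef_pos: [0.5316, -0.0006, 0.1449]
orientation: [[-0.995, -0.101, 0.001], [-0.101, 0.995, 0.0], [-0.001, -0.0, -1.0]]
wrist_force: [0.6, -0.8, 0.4]
opening: 0.0221
```

```bash
python3 w.py
```

```text
t 16.325 nose in press mm [ 49.96   7.12 148.63] hole x,z 49.4 154.82 mouth y -15.5; F press [0.88 0.52 0.39] M [0.01 0.04 0.01] open 0.0221
tool x in press [ 1.0e-04 -1.0e+00 -1.3e-03] z [ 1.0e-04  1.3e-03 -1.0e+00]
```

Call:
carry_out(
  plan=[
    [0, -0.08, 0, 0, 0, 0, 0],
    [0, -0.08, 0, 0, 0, 0, 0],
    [0, -0.08, 0, 0, 0, 0, 0],
    [0, 0, 0, 0, 0, 0, 0],
  ],
)

```text
time_s: 16.82
eef_pos: [0.5339, -0.0003, 0.1449]
orientation: [[-0.995, -0.101, 0.001], [-0.101, 0.995, 0.0], [-0.001, -0.0, -1.0]]
wrist_force: [0.1, -0.2, 0.8]
opening: 0.0216
```

```bash
python3 w.py
```

```text
t 16.825 nose in press mm [ 49.95   9.44 148.59] hole x,z 49.4 154.82 mouth y -15.5; F press [0.22 0.08 0.8 ] M [-0.   -0.01  0.02] open 0.0216
tool x in press [ 2.0e-04 -1.0e+00 -1.2e-03] z [ 1.0e-04  1.2e-03 -1.0e+00]
```

Call:
carry_out(
  plan=[
    [0, -0.1, 0, 0, 0, 0, 0],
    [0, -0.1, 0, 0, 0, 0, 0],
    [0, -0.1, 0, 0, 0, 0, 0],
    [0, -0.1, 0, 0, 0, 0, 0],
    [0, 0, 0, 0, 0, 0, 0],
  ],
)

```text
time_s: 17.45
eef_pos: [0.5379, 0.0001, 0.1449]
orientation: [[-0.995, -0.101, 0.001], [-0.101, 0.995, 0.0], [-0.001, -0.0, -1.0]]
wrist_force: [-0.7, -0.9, 1.7]
opening: 0.0221
```

```bash
python3 w.py
```

```text
t 17.45 nose in press mm [ 49.97  13.49 148.59] hole x,z 49.4 154.82 mouth y -15.5; F press [ 0.86 -0.83  1.72] M [ 0.04 -0.1  -0.04] open 0.0221
tool x in press [ 1.0e-04 -1.0e+00 -1.2e-03] z [ 1.0e-04  1.2e-03 -1.0e+00]
```

Call:
carry_out(
  plan=[
    [0, -0.15, 0, 0, 0, 0, 0],
    [0, -0.15, 0, 0, 0, 0, 0],
    [0, -0.15, 0, 0, 0, 0, 0],
    [0, -0.15, 0, 0, 0, 0, 0],
    [0, -0.15, 0, 0, 0, 0, 0],
    [0, -0.15, 0, 0, 0, 0, 0],
    [0, 0, 0, 0, 0, 0, 0],
  ],
)

```text
time_s: 18.32
eef_pos: [0.547, 0.0011, 0.1449]
orientation: [[-0.995, -0.101, 0.001], [-0.101, 0.995, 0.0], [-0.001, -0.0, -1.0]]
wrist_force: [0.5, 0.8, 1.6]
opening: 0.022
```

```bash
python3 w.py
```

```text
t 18.325 nose in press mm [ 49.89  22.59 148.62] hole x,z 49.4 154.82 mouth y -15.5; F press [-0.77  0.59  1.64] M [ 0.13  0.02 -0.02] open 0.022
tool x in press [ 2.0e-04 -1.0e+00 -1.4e-03] z [ 1.0e-04  1.4e-03 -1.0e+00]
```

Call:
carry_out(
  plan=[
    [0, -0.1, 0, 0, 0, 0, 0],
    [0, -0.1, 0, 0, 0, 0, 0],
    [0, -0.1, 0, 0, 0, 0, 0],
    [0, -0.1, 0, 0, 0, 0, 0],
    [0, 0, 0, 0, 0, 0, 0],
  ],
)

```text
time_s: 18.95
eef_pos: [0.5509, 0.0015, 0.1449]
orientation: [[-0.995, -0.101, 0.001], [-0.101, 0.995, 0.0], [-0.001, -0.0, -1.0]]
wrist_force: [-0.6, 1.4, 1.5]
opening: 0.0218
```

```bash
python3 w.py
```

```text
t 18.95 nose in press mm [ 49.87  26.5  148.62] hole x,z 49.4 154.82 mouth y -15.5; F press [-1.45 -0.47  1.48] M [0.   0.19 0.01] open 0.0218
tool x in press [ 3.0e-04 -1.0e+00 -1.2e-03] z [ 0.      0.0012 -1.    ]
```

Call:
carry_out(
  plan=[
    [0, -0.06, 0, 0, 0, 0, 0],
    [0, -0.06, 0, 0, 0, 0, 0],
    [0, -0.06, 0, 0, 0, 0, 0],
    [0, 0, 0, 0, 0, 0, 0],
  ],
)

```text
time_s: 19.45
eef_pos: [0.5517, 0.0015, 0.1446]
orientation: [[-0.995, -0.101, -0.001], [-0.101, 0.995, 0.0], [0.001, 0.0, -1.0]]
wrist_force: [-5.7, -0.4, 2.8]
opening: 0.0221
```

```bash
python3 w.py
```

```text
t 19.45 nose in press mm [ 49.89  27.33 148.32] hole x,z 49.4 154.82 mouth y -15.5; F press [-0.13 -5.68  2.83] M [-1.28  0.26  0.02] open 0.0221
tool x in press [ 1.e-04 -1.e+00  7.e-04] z [-1.e-04 -7.e-04 -1.e+00]
```

The head is home: contact at 27.3 mm against about 27.4 expected, 5.7 N. I ease the pressure, release and lift away.

Call:
carry_out(
  plan=[
    [0, 0.06, 0, -0.02, 0, 0, 0],
    [40, 0, 0, 0, 0, 0, 0],
    [50, 0, 0, 0, 0, 0, 0],
    [50, 0, 0, 0, 0, 0, 0],
    [50, 0, 0, 0, 0, 0, 0],
  ],
)

```text
time_s: 20.08
eef_pos: [0.552, 0.0015, 0.1451]
orientation: [[-0.995, -0.101, 0.001], [-0.101, 0.995, 0.0], [-0.001, -0.0, -1.0]]
wrist_force: [0.5, 0.3, 1.1]
opening: 0.0431
```

Call:
carry_out(
  plan=[
    [50, 0, 0, -1, 0, 0, 0],
    [50, 0, 0, -2, 0, 0, 0],
    [50, 0, 0, -4, 0, 0, 0],
    [50, 3, 0, -4, 0, 0, 0],
    [50, 5, 3, 0, 0, 0, 0],
    [50, 2, 5, 0, 0, 0, 0],
    [50, 0, 5, 0, 0, 0, 0],
    [50, 0, 5, 0, 0, 0, 0],
  ],
)

```text
time_s: 21.08
eef_pos: [0.4338, 0.1719, 0.2562]
orientation: [[-0.995, -0.101, 0.002], [-0.101, 0.995, 0.001], [-0.003, 0.001, -1.0]]
wrist_force: [1.0, 0.0, -0.2]
opening: 0.043
```

Call:
carry_out(
  plan=[
    [50, 0, 5, 0, 0, 0, 0],
    [50, 0, 5, 0, 0, 0, 0],
    [50, 0, 5, 0, 0, 0, 0],
    [50, 0, 0, 0, 0, 0, 0],
  ],
)

```text
time_s: 21.58
eef_pos: [0.4179, 0.3232, 0.2553]
orientation: [[-0.994, -0.106, 0.001], [-0.106, 0.994, 0.001], [-0.001, 0.0, -1.0]]
wrist_force: [0.3, -0.4, -0.4]
opening: 0.0423
```

```bash
python3 -c "
from h import *
t=grab_frame('side');t2=grab_frame('top');o=np.zeros((600,800,3),np.uint8)
o[:600,:480]=cv2.resize(t[145:220,300:360],(480,600),interpolation=cv2.INTER_CUBIC);o[:480,480:]=cv2.resize(t2[170:230,300:340],(320,480),interpolation=cv2.INTER_CUBIC);cv2.imwrite('pics/s6.png',o)
d=np.load('press.npz');o,R=d['o'],d['R'];z=.1483
for y in(-49.5,-15.5,15.5,26.5):
    p=o+R@[.05,y/1e3,z];print(y,proj('side',p),proj('top',p))"
```

```text
-49.5 [318.73744431 183.15735824] [323.26779529 208.98444431]
-15.5 [331.53873113 185.20205917] [321.95109458 196.97204602]
15.5 [343.40488687 187.09739517] [320.75580825 186.06732367]
26.5 [347.66089947 187.7771919 ] [320.33286853 182.20880034]
```

View pics/s6.png

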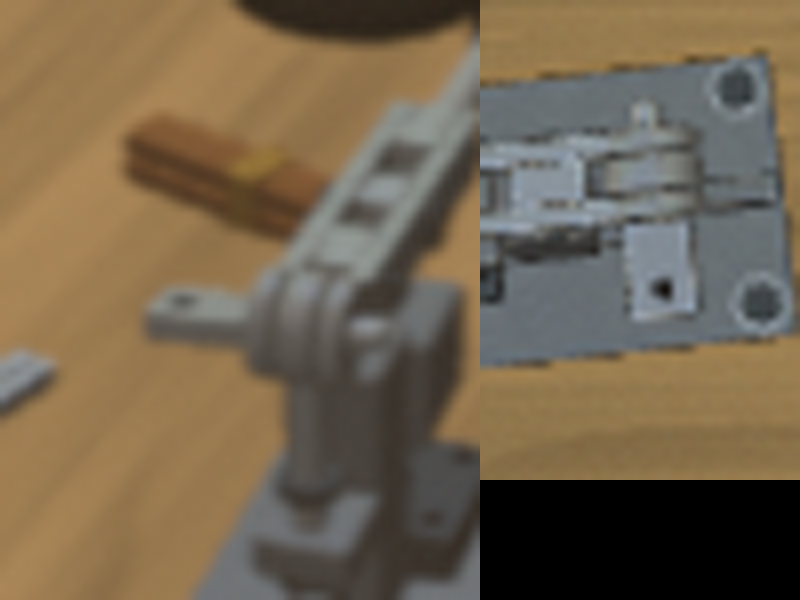

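The nose is out of the far cheek (top (320.6,182.8), predicted (320.3,182.2)) and the head is against the near cheek, with at most about 1-2 mm of apparent gap. There is time to check the seating with a gentle push on the head's rear using shut fingers.

```bash
python3 -c "
from h import *
d=np.load('press.npz');o,R=d['o'],d['R']
p=o+R@[.05,-.09,.20];print(p);go(p,95.8)"
```

```text
[ 0.49567409 -0.00426782  0.2       ]
t 21.675 eef [0.4189 0.3196 0.2553] yaw 95.84 tilt [ 0.0013 -0.0003] F [ 0.14 -0.98  0.07] open 0.0427
shift cm [ -4.33 -33.     5.55] turn z 0.04
```

Call:
carry_out(
  plan=[
    [0, -0.5, -5, 0, 0, 0, 0],
    [0, -0.5, -5, 0, 0, 0, 0],
    [0, -0.5, -5, 0, 0, 0, 0],
    [0, -0.5, -5, 0, 0, 0, 0],
    [0, -0.5, -5, 0, 0, 0, 0],
    [0, -0.5, -5, 0, 0, 0, 0],
    [0, 0, -3, 2.5, 0, 0, 0],
    [0, 0, 0, 3, 0, 0, 0],
  ],
)

```text
time_s: 22.68
eef_pos: [0.4823, -0.0092, 0.2004]
orientation: [[-0.995, -0.095, 0.003], [-0.095, 0.995, 0.001], [-0.003, 0.0, -1.0]]
wrist_force: [0.5, 0.8, -0.6]
opening: -0.0
```

Call:
carry_out(
  plan=[
    [0, 0, 0, 0, 0, 0, 0],
    [0, 0, 0, 0, 0, 0, 0],
  ],
)

```text
time_s: 22.92
eef_pos: [0.4825, -0.0058, 0.2012]
orientation: [[-0.995, -0.101, 0.002], [-0.101, 0.995, 0.0], [-0.002, 0.0, -1.0]]
wrist_force: [-0.7, -0.0, 0.7]
opening: 0.0002
```

```bash
python3 -c "
from h import *
d=np.load('press.npz');o,R=d['o'],d['R']
p=o+R@[.05,-.07,.14];go(p,95.8);print(R.T@(get_state()['eef_pos']-o))"
```

```text
t 22.925 eef [ 0.4825 -0.0058  0.2012] yaw 95.78 tilt [0.0019 0.0004] F [-0.69 -0.04  0.66] open 0.0002
shift cm [-3.32  0.02  6.12] turn z -0.02
[ 0.05021754 -0.10329062  0.20115108]
```

Call:
carry_out(
  plan=[
    [0, 0, 0, 3, 0, 0, 0],
    [0, 0, 0, 3.1, 0, 0, 0],
    [0, -1.5, 0, 0, 0, 0, 0],
    [0, -1.3, 0, 0, 0, 0, 0],
    [0, -0.6, 0, 0, 0, 0, 0],
    [0, -0.4, 0, 0, 0, 0, 0],
    [0, 0, 0, 0, 0, 0, 0],
  ],
)

```text
time_s: 23.8
eef_pos: [0.5203, -0.0017, 0.1394]
orientation: [[-0.995, -0.101, 0.001], [-0.101, 0.995, 0.0], [-0.001, -0.0, -1.0]]
wrist_force: [-0.3, -0.6, 0.4]
opening: -0.0004
```

```bash
python3 w.py; python3 -c "
from h import *
d=np.load('press.npz');o,R=d['o'],d['R'];print(R.T@(get_state()['eef_pos']-o))"
```

```text
t 23.8 nose in press mm [ 49.96  -4.25 143.05] hole x,z 49.4 154.82 mouth y -15.5; F press [ 0.59 -0.4   0.38] M [-0.    0.04  0.02] open -0.0004
tool x in press [ 2.0e-04 -1.0e+00 -1.4e-03] z [ 0.      0.0014 -1.    ]
[ 0.04996161 -0.06524792  0.13935397]
```

Call:
carry_out(
  plan=[
    [0, -0.12, 0, 0, 0, 0, 0],
    [0, -0.12, 0, 0, 0, 0, 0],
    [0, -0.12, 0, 0, 0, 0, 0],
    [0, -0.08, 0, 0, 0, 0, 0],
    [0, 0, 0, 0, 0, 0, 0],
  ],
)

```text
time_s: 24.42
eef_pos: [0.5245, -0.0013, 0.1391]
orientation: [[-0.995, -0.101, 0.001], [-0.101, 0.995, 0.0], [-0.001, -0.0, -1.0]]
wrist_force: [0.0, -0.9, -0.5]
opening: -0.0
```

```bash
python3 w.py; python3 -c "
from h import *
d=np.load('press.npz');o,R=d['o'],d['R'];print(R.T@(get_state()['eef_pos']-o))"
```

```text
t 24.425 nose in press mm [ 4.9960e+01 -3.0000e-02  1.4276e+02] hole x,z 49.4 154.82 mouth y -15.5; F press [ 0.93 -0.07 -0.54] M [ 0.05 -0.01  0.03] open -0.0
tool x in press [ 2.e-04 -1.e+00 -1.e-03] z [ 1.e-04  1.e-03 -1.e+00]
[ 0.04995959 -0.06102573  0.13905625]
```

Call:
carry_out(
  plan=[
    [0, -0.06, 0, 0, 0, 0, 0],
    [0, -0.06, 0, 0, 0, 0, 0],
    [0, -0.06, 0, 0, 0, 0, 0],
    [0, 0, 0, 0, 0, 0, 0],
  ],
)

```text
time_s: 24.92
eef_pos: [0.526, -0.0012, 0.139]
orientation: [[-0.995, -0.101, 0.0], [-0.101, 0.995, -0.0], [-0.0, -0.0, -1.0]]
wrist_force: [-1.8, -0.0, 1.1]
opening: 0.0001
```

```bash
python3 w.py; python3 -c "
from h import *
d=np.load('press.npz');o,R=d['o'],d['R'];print(R.T@(get_state()['eef_pos']-o))"
```

```text
t 24.925 nose in press mm [ 50.02   1.47 142.68] hole x,z 49.4 154.82 mouth y -15.5; F press [-0.14 -1.79  1.11] M [-0.45 -0.19 -0.03] open 0.0001
tool x in press [ 0.e+00 -1.e+00 -5.e-04] z [ 1.e-04  5.e-04 -1.e+00]
[ 0.05001987 -0.0595299   0.13898101]
```

Call:
carry_out(
  plan=[
    [0, -0.06, 0, 0, 0, 0, 0],
    [0, 0, 0, 0, 0, 0, 0],
  ],
)

```text
time_s: 25.18
eef_pos: [0.5262, -0.0013, 0.1388]
orientation: [[-0.995, -0.101, -0.0], [-0.101, 0.995, -0.0], [0.0, -0.0, -1.0]]
wrist_force: [-5.1, -1.8, 1.3]
opening: -0.0002
```

```bash
python3 w.py
```

```text
t 25.175 nose in press mm [ 50.14   1.62 142.55] hole x,z 49.4 154.82 mouth y -15.5; F press [ 1.24 -5.29  1.31] M [-1.15 -0.3  -0.  ] open -0.0002
tool x in press [-1.e-04 -1.e+00  4.e-04] z [ 1.e-04 -4.e-04 -1.e+00]
```

It resists hard (5 N after 0.15 mm), so the head is fully seated. I back off straight and hand in.

Call:
carry_out(
  plan=[
    [0, 0.5, 0, 0, 0, 0, 0],
    [0, 2, 0, 0, 0, 0, 0],
    [0, 3, 0, -2, 0, 0, 0],
    [0, 0, 0, -5, 0, 0, 0],
    [0, 0, 4, -2, 0, 0, 0],
    [0, 0, 5, 0, 0, 0, 0],
    [0, 0, 5, 0, 0, 0, 0],
    [0, 0, 5, 0, 0, 0, 0],
  ],
)

```text
time_s: 26.18
eef_pos: [0.4526, 0.1841, 0.2294]
orientation: [[-0.995, -0.101, 0.002], [-0.101, 0.995, 0.001], [-0.002, 0.001, -1.0]]
wrist_force: [0.3, -0.1, 0.4]
opening: 0.0001
```

Call:
carry_out(
  plan=[
    [0, 0, 5, 0, 0, 0, 0],
    [0, 0, 5, 0, 0, 0, 0],
    [0, 0, 0, 0, 0, 0, 0],
    [0, 0, 0, 0, 0, 0, 0],
  ],
)

```text
time_s: 26.68
eef_pos: [0.4427, 0.2815, 0.229]
orientation: [[-0.995, -0.101, 0.001], [-0.101, 0.995, -0.0], [-0.001, -0.0, -1.0]]
wrist_force: [0.5, 0.0, 0.2]
opening: 0.0002
```

```bash
python3 -c "
from h import *
t2=grab_frame('top');t=grab_frame('side');o=np.zeros((480,640,3),np.uint8)
o[:,:320]=cv2.resize(t2[170:230,300:340],(320,480),interpolation=cv2.INTER_CUBIC);o[:400,320:]=cv2.resize(t[160:210,310:350],(320,400),interpolation=cv2.INTER_CUBIC);cv2.imwrite('pics/s7.png',o)"
```

```text
(no output)
```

View pics/s7.png

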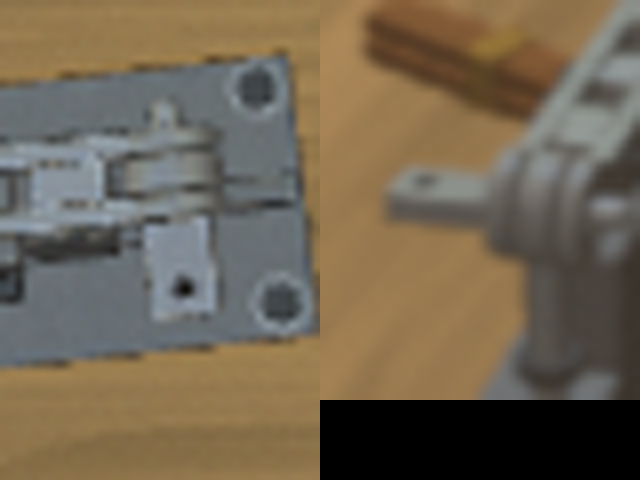

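The head now sits flush on the near cheek (top view about (322.5,197)) and the nose is out beyond the far cheek at about (320.4,182.6). The arm is clear.

```bash
python3 -c "
from cell import *
close_job()"
```

```text
the job is handed in; nothing more can be done
```

The pin is through fork and eye with its head against the near cheek. It is released, and the job was handed in at about 27 s of the 72 s; no verdict was reported.

**What I did:**
- I pushed the lever down to about 0.12 rad on the push pad.
- I gripped the grey pin by its head, entered the near cheek, and rocked the lever down with about 6 N on the eye face. The pin dropped into the hole at about z 148.6 mm, a lever angle of about 0.045 rad.
- I slid it home with little resistance and released it.

**Last checks:**
- **Head seated:** it met the cheek at the depth expected. A later gentle push on the head's rear moved it only 0.15 mm as the force rose to 5 N.
- **Pin through:** the last top and side pictures show the head flush and the nose out of the far cheek.
- **Forces:** my sampled wrist readings during the insertion stayed under about 9 N; I had no direct reading of the force between pin and press.
- **Disagreement:** before that push, the pictures left it unclear by 1–2 mm whether the head was fully home. The top view suggested a slight gap, while the side view put the pin slightly deeper. The push settled it.
- **Not measured:** I did not check the other items for movement; no path came near them except over the top.

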